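# Pop the nozzle hatch of a rework station and put the nozzle away

## Robot

A 6-joint arm with a two-finger parallel gripper is mounted at the origin on the work surface. World frame = base frame: x ahead of the robot, y to its left, z up, the work surface at z = 0. Lengths are in mm, angles in degrees, forces in N, time in s.
With the tool pointing down it reaches from about 350 to 850 mm from the base axis. Payload 8.1 kg.
Tool frame: the origin (TCP) lies at the very end of the fingers, on their centre line; the grasp point (between the pads) lies 19 mm behind it; z points along the fingers, y is the direction in which the jaws open and shut (so a half turn about z gives the same grasp; the last joint's range is limited). The gripper opens to 85 mm and grips with 20 to 120 N. Pads are 22 mm wide; open, the fingers measure 114 mm over their backs; the gripper's body (76 mm by 85 mm) begins 54 mm behind the grasp point. The pads swing forward as they close: fully open they stand 13 mm farther back than shut.
Start: joints at [-73.247, 7.471, 85.268, -0, 87.261, -4.893], TCP at [221.346, -557.684, 231.292] pointing down, gripper open.
Joint ranges: [-169.43, 169.43], [-51.17, 129.36], [1.28, 143.12], [-76.62, 256.62], [0, 156.53], [-152.29, 152.29]. Speed limits (degrees/s): [136.94, 136.94, 159.86, 180, 180, 180].

## Interface

Orientations are given as [roll, pitch, yaw] about the fixed x, y, z axes, in that order (R = Rz(yaw) Ry(pitch) Rx(roll)).
In Python, from bench import r, eyes gives the robot as it stands. The module is installed in compiled form; this text tells all that it offers.
- The arm moves only by the tool play_rows, never from a script. Its argument "deltas" is a list of rows, each a list of 3 entries, a list of its own where there are three numbers: the shift along the tool's x, y, z in m, then the turn, a rotation vector about the tool's x, y, z in rad, then the closure, from 0 (fully open) to 1 (shut). A call has 1 to 8 rows; each row shifts and turns the pose as measured when the row begins, along the tool's axes as they then stand; what a row does not reach is not made up. A row lasts 1/8 s, in which the tool goes at most 62.5 mm and 10.7 degrees, less where a joint would pass 70% of its speed; a pose out of reach is approached as far as the arm can. A call with a gripper value outside its range is refused whole. The fingers move at their own pace and stop on an object; "force" is the grip in N (left out, the last holds). Time passes only in rows, so rows that do not move let the fingers close. It gives the time, the measured TCP pose, the force and the opening at its end, in the units of the state.
- r.sense(): the state, without advancing time (a new reading comes with each control period).
- eyes.snapshot(name): name is "scene" or "top"; returns the picture (480x640x3 uint8, red, green, blue); there is no depth.
- eyes.get_calibration(name): a dict with "mtx" (3x3 intrinsics, pixels), "D" ([k1, k2, p1, p2, k3] as OpenCV has them; the pictures are not rectified), "R" (3x3) and "t" (3): a world point X has camera coordinates R X + t. Camera axes: x right, y down, z forward; pixel columns grow to the right and rows downward; lengths in mm; the calibration is good to about 2 mm. A picture is of the moment at which its call begins. get_calibration takes no time and is no camera call.
- r.hand_in(): hands the job in, once; it reports no verdict.
The state is a dict: "time": time; "joint_pos": joint angles; "qd": joint speeds; "joint_efforts": joint torques, N m; "tool_pos": TCP position; "tcp_rot": TCP orientation; "ft_force": force on the tool from outside, world axes, zero at the start; "wrist_torque": the same for the moment, N m; "finger_gap": finger opening in mm.
Only numpy, scipy, OpenCV 4.12 (cv2) and the standard library are available. Lean on these libraries where they do the work, as an engineer would, in place of code of your own. Each camera call takes 0.05 s, during which the arm holds its last target. There are 200 camera calls.

## Task

Put the loose hot-air nozzle away in the rework station: press the orange pad of the hatch down, firmly but not hard, until its push latch lets go, then take the fingers away at once and let the hatch rise fully open on its own without touching it. Then stand the nozzle upright in the yellow socket inside, gently, and let go of it, leaving the hatch open and the jar, spool and tip cleaner where they are.

Things in the scene. Friction and masses are not known exactly. Their poses are not given: they have to be found in the camera images.
- station: hot-air rework station, a dark box 240 (x) x 200 (y) x 110 mm high with a silver front facing -x and a grey hatch in its top, fixed. Origin at the centre of its underside, z up, y across. Under the hatch is a bay from x = -105 to +45 mm and y = -75 to +75 mm, its floor 45 mm and its rim 110 mm above the bench; latch parts fill its front end, x below -84 mm
- hatch (a joint): hatch angle: 0 shut and latched, slightly negative pressed in, 1.9 rad fully open, leaning back. The latch lets go 3 to 14 mm below the shut height, differently each time. The pad yields at 4 to 5 N (press at 12 mm/s or slower), needs 6 to 7 N to work the latch, then meets a rubber buffer (25 N/mm). A push felt to reach 10 N has released it; over 16 N breaks it. Let go, it rises by itself in 4 s
- hatch_pad (a point): centre of the top face of the orange ribbed pad (26 x 50 mm) at the front edge of the hatch, moving with it, 100 mm from the hinge line and 20 mm behind the inner face of the front wall. The hatch is a plate 146 x 146 x 16 mm from 118 mm in front of to 28 mm behind the hinge line; its top stands 16 mm above the station's top when shut.
- hatch_hinge (a point): middle of the hinge line, which runs along the station's y, 15 mm behind the station's centre and 114 mm above the bench; fixed to the station
- socket (a point): centre of the floor of the socket in the bay: a yellow collar of 31 mm inner and 41 mm outer diameter, 12 mm high, standing on the bay floor. This point is 45 mm above the bench, 70 mm in front of the hinge line, 75 mm from each side wall; z up. Hidden while the hatch is shut
- nozzle_center (a point): centre (half-way up) of the loose steel nozzle, z along it. It stands upright on the bench, 56 mm tall: a foot of 28 mm diameter and 16 mm high at the bottom, above it a straight round body of 22 mm diameter up to 48 mm, and a taper to 14 mm at the top. About 90 g. Take it by the straight body 12 mm above this centre, so that the fingertips stay above the bay floor and collar
- flux_jar_center (a point): bystander: amber glass jar with a white cap, 48 mm diameter, 50 mm tall; centre
- spool_center (a point): bystander: blue solder spool lying flat, 54 mm diameter, 32 mm tall; centre
- tip_cleaner_center (a point): bystander: black round tip cleaner with brass wool, 68 mm diameter, 54 mm tall; point 20 mm above its underside
Mind the look-alikes: they are no part of the job. Of the things that look like the part that bears nozzle_center, take the one that is farthest from the robot's base at the start.

How it is judged (in metres and radians):
On the way:
1. the hatch has risen fully open by itself, with the nozzle not yet in the socket (value of joint hatch above 1.7 rad and contact force between anything else and hatch below 0.3 N and distance between nozzle_center and socket above 0.06 m), for 0.2 s.
At the end, for the whole second after the job is handed in: The hatch stands open (beyond 1.7 rad); the nozzle stands upright (within 0.15 rad), foot down on the floor of the socket (its centre 24 to 32 mm above the socket's floor, within 5 mm of its axis), and is let go; jar, spool and tip cleaner are where they were (within 20 mm) (value of joint hatch above 1.7 rad and horizontal distance between nozzle_center and socket below 0.005 m and z of nozzle_center in the frame of socket between 0.024 and 0.032 m and angle between nozzle_center's own z axis and vertical below 0.15 rad and contact force between the fingers and nozzle below 0.1 N); the robot touches nothing.
It fails at once if the hatch is pressed with more than 16 N (contact force between any of the fingers, the arm, nozzle and hatch above 16 N).
It fails at once if the hatch is touched once it is more than 0.25 rad open (value of joint hatch above 0.25 rad and contact force between anything else and hatch above 0.5 N).
It fails at once if the nozzle is rammed into or dropped on the station (more than 25 N) (contact force between nozzle and station above 25 N).
It fails at once if the jar, spool or tip cleaner is moved more than 20 mm (distance of any of flux_jar_center, spool_center, tip_cleaner_center from where it was at the start of the episode above 0.02 m).
It also fails if it takes over 59 s, if anything falls off the work surface, if the arm or the gripper's body presses on something with over 40 N, if the wrist force passes 120 N, or if a joint passes its speed limit or range.

## Working session

There is one attempt and no reset: what is moved stays moved. The work goes in short steps, Python scripts to look and compute and a tool call to move; the robot and the scene stay as the last step left them, time stands still between calls to the robot, and variables do not carry over. Pictures are saved under pics/ and viewed, about 8 in all and at most 12, crops included, and the job is handed in when it is done.

Besides the shell and the picture viewer there is one more tool, called after "Emit:" as name([rows], argument=value, ...), one row to a line, values as JSON. play_rows: Moves the arm, as the interface text tells. Its arguments: {"type":"object","properties":{"deltas":{"type":"array"},"force":{"type":"number"}},"required":["deltas"]}

```bash
mkdir -p pics
python3 - <<'E'
from bench import r, eyes
import cv2
s=r.sense(); print(s)
for n in("scene","top"):
    im=eyes.snapshot(n); cv2.imwrite(f"pics/{n}0.png",im[:,:,::-1])
    print(n,eyes.get_calibration(n))
E
```

```text
{'time': 0.0, 'joint_pos': array([-7.32467466e+01,  7.51633820e+00,  8.53303362e+01,  2.09217912e-05,
        8.72619559e+01, -4.89377311e+00]), 'qd': array([-0.02922923, -0.0025321 ,  0.02263407,  0.02858181,  0.0220019 ,
       -0.01039284]), 'joint_efforts': array([ 3.65160973e-03, -5.69396031e+01, -5.00555134e+01,  1.19683018e-04,
        1.51553768e-02,  2.84379769e-05]), 'tool_pos': array([ 221.1839952 , -557.13911113,  230.22148754]), 'tcp_rot': array([-1.79891768e+02, -9.28791479e-03,  2.16470168e+01]), 'ft_force': array([0.80535067, 0.70543332, 1.28482986]), 'wrist_torque': array([ 0.04621278, -0.01251203,  0.04011742]), 'finger_gap': 85.4174159848801}
scene {'mtx': array([[573.3153152 ,   0.        , 318.31520668],
       [  0.        , 573.3153152 , 241.40666464],
       [  0.        ,   0.        ,   1.        ]]), 'D': array([0.01204134, 0.        , 0.        , 0.        , 0.        ]), 'R': array([[-0.80997807,  0.58587594, -0.0261707 ],
       [ 0.32586281,  0.41250873, -0.85067619],
       [-0.48759507, -0.69755712, -0.52503821]]), 't': array([ 375.1836376 ,  -75.88212326, 1497.78366545])}
top {'mtx': array([[536.43330969,   0.        , 315.6005414 ],
       [  0.        , 536.43330969, 236.92245136],
       [  0.        ,   0.        ,   1.        ]]), 'D': array([-0.11279853,  0.        ,  0.        ,  0.        ,  0.        ]), 'R': array([[ 0.01950832, -0.99965111,  0.0178068 ],
       [-0.99226692, -0.02154166, -0.12223877],
       [ 0.12257971, -0.01528443, -0.99234097]]), 't': array([  -2.67063364,  488.65105671, 1213.01236959])}
```

View pics/scene0.png

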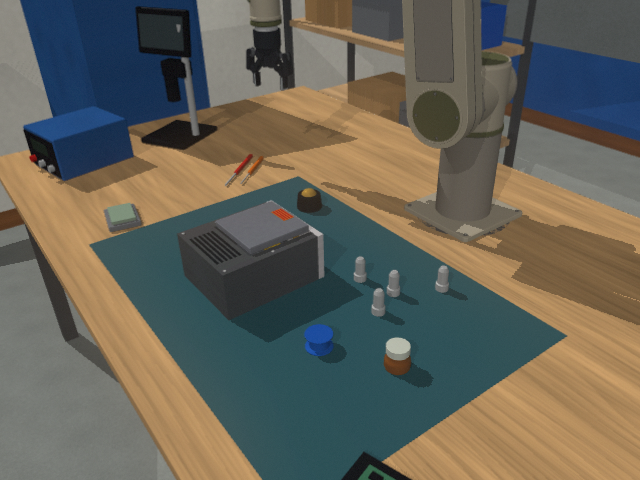

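View pics/top0.png

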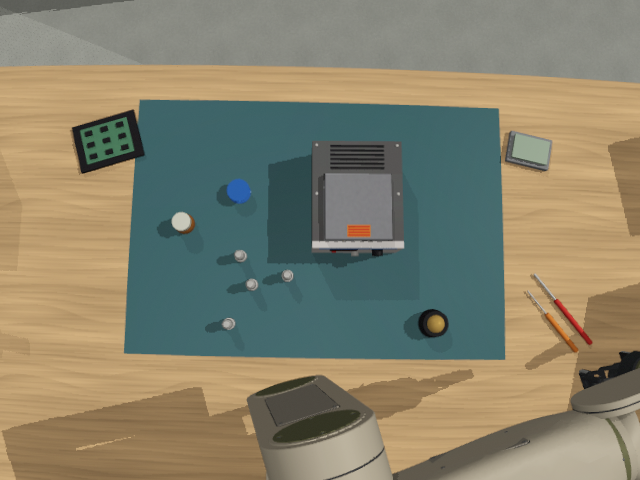

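```bash
cat > h.py <<'E'
import numpy as np, cv2
from bench import r, eyes
C={n:eyes.get_calibration(n) for n in("scene","top")}
def ray(n,p):
    c=C[n]; u=cv2.undistortPoints(np.array([[p]],float),c["mtx"],c["D"])[0,0]
    return -c["R"].T@c["t"], c["R"].T@np.array([u[0],u[1],1.])
def onz(n,p,z):
    o,d=ray(n,p); return o+d*(z-o[2])/d[2]
def tri(ps,pt):
    o1,d1=ray("scene",ps); o2,d2=ray("top",pt)
    d1/=np.linalg.norm(d1); d2/=np.linalg.norm(d2)
    k=np.linalg.lstsq(np.c_[d1,-d2],o2-o1,rcond=None)[0]
    a,b=o1+k[0]*d1,o2+k[1]*d2
    return (a+b)/2,np.linalg.norm(a-b)
def proj(n,X):
    c=C[n]; return cv2.projectPoints(np.array([X],float),cv2.Rodrigues(c["R"])[0],c["t"],c["mtx"],c["D"])[0][0,0]
def blobs(m,a0,a1):
    n,l,s,c=cv2.connectedComponentsWithStats(m.astype(np.uint8))
    return [(c[i].round(1),s[i],l==i) for i in range(1,n) if a0<s[i,4]<a1]
E
python3 - <<'E'
from h import *
pads={}
for n in("scene","top"):
    im=cv2.imread(f"pics/{n}0.png"); hsv=cv2.cvtColor(im,cv2.COLOR_BGR2HSV).astype(int)
    H,S,V=hsv[...,0],hsv[...,1],hsv[...,2]
    orange=(H<14)&(S>150)&(V>130)
    print(n,"orange",[(b[0],b[1]) for b in blobs(cv2.morphologyEx(orange.astype(np.uint8),cv2.MORPH_CLOSE,np.ones((5,5))),40,3000)])
    grey=(S<60)&(V>90)
    print(n,"grey",[(b[0],b[1]) for b in blobs(grey,30,900) if 200<b[0][0]<480 and b[0][1]>150])
    blue=(H>105)&(H<125)&(S>180)
    print(n,"blue",[(b[0],b[1]) for b in blobs(blue,100,1500)if b[0][1]>150])
E
python3 - <<'E'
import cv2,numpy as np
a=cv2.imread('pics/scene0.png')[190:350,170:470]; b=cv2.imread('pics/top0.png')[130:340,210:410]
a=cv2.resize(a,None,fx=2.5,fy=2.5,interpolation=2);
cv2.imwrite('pics/c1.png',a)
cv2.imwrite('pics/c2.png',cv2.resize(b,None,fx=2.85,fy=2.85,interpolation=2))
E
```

```text
scene orange [(array([240.5, 165. ]), array([234, 158,  14,  15,  44], dtype=int32)), (array([253. , 166.1]), array([248, 159,  11,  15,  41], dtype=int32)), (array([282.1, 214.1]), array([272, 209,  21,  12, 135], dtype=int32))]
scene grey [(array([359.3, 269.7]), array([353, 256,  13,  27, 261], dtype=int32)), (array([441.8, 279.2]), array([435, 265,  14,  28, 297], dtype=int32)), (array([393. , 283.6]), array([386, 270,  14,  27, 277], dtype=int32)), (array([377.7, 302.6]), array([371, 288,  14,  29, 314], dtype=int32)), (array([397.7, 348.2]), array([385, 337,  26,  23, 482], dtype=int32))]
scene blue [(array([318.5, 339.6]), array([304, 324,  29,  32, 767], dtype=int32))]
top orange [(array([358.1, 230.5]), array([347, 225,  23,  12, 274], dtype=int32)), (array([573. , 320.6]), array([555, 299,  37,  45, 207], dtype=int32)), (array([564.7, 336.9]), array([546, 313,  32,  39, 101], dtype=int32))]
top grey [(array([315.5, 198.4]), array([314, 190,   5,  19,  59], dtype=int32)), (array([240.1, 255.4]), array([234, 250,  13,  12, 133], dtype=int32)), (array([287.2, 275.3]), array([281, 269,  13,  13, 125], dtype=int32)), (array([251.6, 284.1]), array([245, 278,  14,  13, 130], dtype=int32)), (array([228.5, 323.2]), array([221, 318,  15,  12, 134], dtype=int32)), (array([312.5, 357.6]), array([261, 357, 104,   2, 104], dtype=int32)), (array([454., 359.]), array([410, 359,  89,   1,  89], dtype=int32))]
top blue [(array([238.3, 190.9]), array([227, 179,  23,  24, 423], dtype=int32))]
```

View pics/c1.png

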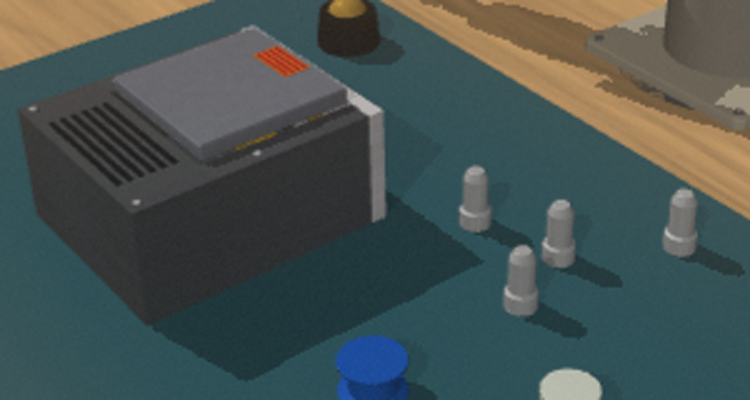

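View pics/c2.png

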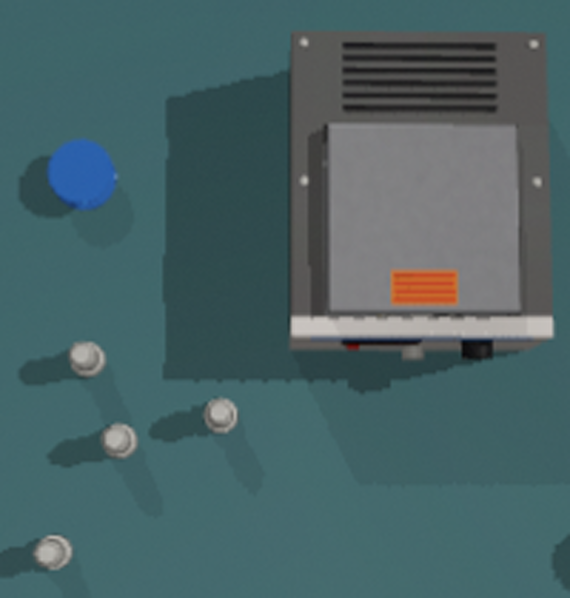

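Run:
```python
from h import *
S=[(359.3,269.7),(393,283.6),(377.7,302.6),(441.8,279.2)]
T=[(287.2,275.3),(251.6,284.1),(240.1,255.4),(228.5,323.2)]
top=lambda p:(p[0]/2.85+210,p[1]/2.85+130)
sc=lambda p:(p[0]/2.5+170,p[1]/2.5+190)
# nozzle tips, from crops
for s,t in [((475,172),(220,413)),((562,205),(118,438)),((522,251),(86,356)),((684,194),(52,550))]:
    X,e=tri(sc(s),top(t)); print("tip",X.round(1),e.round(1),np.hypot(*X[:2]).round(0),"ontop@56",onz("top",top(t),54).round(1))
for s,t in zip(S,T):
    X,e=tri(s,t); print("cent",X.round(1),e.round(1))
X,e=tri((282.1,214.1),(358.1,230.5)); print("pad",X.round(1),e)
print("pad@128",onz("top",(358.1,230.5),127),onz("scene",(282.1,214.1),127))
for s,t in[((32,108),(304,42)),((137,203),(304,42)),((257,153),(304,181))]:
    X,e=tri(sc(s),top(t)); print("screw",X.round(1),round(e,1))
for p in[(304,42),(534,44),(304,181),(537,181),(291,318),(553,318)]: print(onz("top",top(p),110).round(1))
print("hatch corners",[onz("top",top(p),126).round(1)[:2] for p in[(330,124),(516,124),(330,310),(519,311)]])
print("spool",tri((318.5,335),(238.3,190.9))[0]); print("jar",tri((397.7,347),(181,222))[0]); print("clean",onz("top",(434,324),54))
```

```text
tip [399.3  69.   53.4] 3.2 405.0 ontop@56 [398.1  70.1  54. ]
tip [376.3 150.4  53.8] 0.9 405.0 ontop@56 [376.6 150.1  54. ]
tip [441.6 177.3  52.3] 1.4 476.0 ontop@56 [440.9 177.6  54. ]
tip [286.8 200.1  53.7] 2.4 350.0 ontop@56 [287.7 199.2  54. ]
cent [400.4  69.6  25.8] 4.6
cent [377.8 151.4  25.6] 3.2
cent [443.9 180.   24.7] 4.2
cent [286.9 201.8  25.4] 2.4
pad [493.8 -82.9 129.3] 4.06277734892503
pad@128 [492.46077542 -81.89587096 127.        ] [492.98363538 -88.15591191 127.        ]
screw [703.8  -9.6 186.2] 90.1
screw [686.    9.6 110.9] 2.7
screw [575.7   7.2 111.4] 3.5
[685.1  10.3 110. ]
[ 688.5 -169.9  110. ]
[574.6   8.2 110. ]
[ 579.  -171.9  110. ]
[468.4  16.  110. ]
[ 472.7 -184.1  110. ]
hatch corners [array([616. , -10.6]), array([ 619.7, -153.1]), array([473.2, -13. ]), array([ 475.6, -155.4])]
spool [595.8813645  189.4894278   27.23331636]
jar [516.43731398 316.49300076  45.38202659]
clean [ 293.59566008 -263.10871883   54.        ]
```

```bash
cat >> h.py <<'E'
from scipy.spatial.transform import Rotation as Ro
def plan(way,rot_rows=None):
    """way: list of ((x,y,z),yaw,n rows); prints deltas (m, rad) in tool axes"""
    s=r.sense(); p=np.array(s["tool_pos"]); R=Ro.from_euler("xyz",s["tcp_rot"],degrees=True); out=[]
    for t,yaw,n in way:
        Rt=Ro.from_euler("xyz",[180,0,yaw],degrees=True); rv=(R.inv()*Rt).as_rotvec(); p0=p; R0=R
        for k in range(1,n+1):
            pn=p0+(np.array(t)-p0)*k/n; Rn=R0*Ro.from_rotvec(rv*k/n)
            out.append([(R.inv().apply(pn-p)/1000).round(4).tolist(),(rv/n).round(3).tolist()]); p=pn;R=Rn
    for o in out: print(o)
    print("now",s["time"],s["tool_pos"].round(1),s["tcp_rot"].round(2),s["ft_force"].round(2))
E
python3 - <<'E'
from h import *
plan([((492,-84,230),1.2,12),((492,-84,150),1.2,4)])
E
```

```text
[[0.0355, -0.0283, 0.0001], [-0.0, 0.0, 0.03]]
[[0.0347, -0.0294, 0.0001], [-0.0, 0.0, 0.03]]
[[0.0338, -0.0304, 0.0001], [-0.0, 0.0, 0.03]]
[[0.0329, -0.0314, 0.0001], [-0.0, 0.0, 0.03]]
[[0.0319, -0.0323, 0.0001], [-0.0, 0.0, 0.03]]
[[0.0309, -0.0333, 0.0001], [-0.0, 0.0, 0.03]]
[[0.0299, -0.0342, 0.0001], [-0.0, 0.0, 0.03]]
[[0.0289, -0.0351, 0.0001], [-0.0, 0.0, 0.03]]
[[0.0278, -0.0359, 0.0], [-0.0, 0.0, 0.03]]
[[0.0268, -0.0367, 0.0], [-0.0, 0.0, 0.03]]
[[0.0257, -0.0375, 0.0], [-0.0, 0.0, 0.03]]
[[0.0245, -0.0382, 0.0], [-0.0, 0.0, 0.03]]
[[0.0, -0.0, 0.02], [0.0, 0.0, -0.0]]
[[0.0, -0.0, 0.02], [0.0, 0.0, -0.0]]
[[0.0, -0.0, 0.02], [0.0, 0.0, -0.0]]
[[0.0, -0.0, 0.02], [0.0, 0.0, -0.0]]
now 0.1 [ 221.2 -557.2  230.4] [-1.7991e+02 -1.0000e-02  2.1650e+01] [ 0.27 -0.15  0.76]
```

Emit:
play_rows([
  [[0.0355, -0.0283, 0], [0, 0, 0.03], 1],
  [[0.0347, -0.0294, 0], [0, 0, 0.03], 1],
  [[0.0338, -0.0304, 0], [0, 0, 0.03], 1],
  [[0.0329, -0.0314, 0], [0, 0, 0.03], 1],
  [[0.0319, -0.0323, 0], [0, 0, 0.03], 1],
  [[0.0309, -0.0333, 0], [0, 0, 0.03], 1],
  [[0.03, -0.0342, 0], [0, 0, 0.03], 1],
  [[0.029, -0.035, 0], [0, 0, 0.03], 1],
], force=40)

```text
time: 1.1
tool_pos: [405.5, -233.8, 226.9]
tcp_rot: [-179.6, 0.2, 7.1]
ft_force: [1.4, -0.2, -0.4]
finger_gap: -0.0
```

```bash
python3 -c "
from h import *
plan([((492,-84,200),1.2,6),((492,-84,150),1.2,2)])"
```

```text
[[0.0174, -0.023, 0.0046], [-0.001, 0.001, 0.017]]
[[0.017, -0.0233, 0.0046], [-0.001, 0.001, 0.017]]
[[0.0166, -0.0236, 0.0046], [-0.001, 0.001, 0.017]]
[[0.0162, -0.0238, 0.0045], [-0.001, 0.001, 0.017]]
[[0.0158, -0.0241, 0.0045], [-0.001, 0.001, 0.017]]
[[0.0154, -0.0244, 0.0045], [-0.001, 0.001, 0.017]]
[[0.0, -0.0, 0.025], [0.0, 0.0, 0.0]]
[[0.0, -0.0, 0.025], [0.0, 0.0, 0.0]]
now 1.1 [ 405.5 -233.8  226.9] [-1.7958e+02  1.5000e-01  7.1000e+00] [ 1.39 -0.24 -0.37]
```

Emit:
play_rows([
  [[0.0174, -0.025, 0.0045], [-0.001, 0.001, 0.018], 1],
  [[0.0174, -0.025, 0.0045], [-0.001, 0.001, 0.018], 1],
  [[0.017, -0.025, 0.0045], [-0.001, 0.001, 0.018], 1],
  [[0.0166, -0.025, 0.0045], [-0.001, 0.001, 0.018], 1],
  [[0.016, -0.025, 0.0045], [-0.001, 0.001, 0.018], 1],
  [[0.016, -0.025, 0.0045], [-0.001, 0.001, 0.017], 1],
  [[0, 0, 0.025], [0, 0, 0], 1],
  [[0, 0, 0.02], [0, 0, 0], 1],
])

```text
time: 2.1
tool_pos: [496.8, -66.3, 152.5]
tcp_rot: [-179.9, -0.1, 1.1]
ft_force: [0.2, -0.4, -0.2]
finger_gap: 0.3
```

```bash
python3 -c "
from h import *
cv2.imwrite('pics/s1.png',eyes.snapshot('scene')[:,:,::-1]); 
plan([((492,-84,140),1.2,1)])"
```

```text
[[-0.0037, 0.018, 0.0097], [-0.003, 0.001, -0.003]]
now 2.15 [495.4 -66.  149.7] [-1.798e+02  6.000e-02  1.050e+00] [-0.89  1.51 -3.08]
```

Emit:
play_rows([
  [[-0.0035, 0.016, 0.008], [0, 0, 0], 1],
  [[0, 0, 0], [0, 0, 0], 1],
  [[0, 0, 0], [0, 0, 0], 1],
])

```text
time: 2.52
tool_pos: [491.6, -83.8, 141.7]
tcp_rot: [-179.8, 0.1, 1.0]
ft_force: [0.7, -0.5, 0.4]
finger_gap: -0.0
```

Emit:
play_rows([
  [[0, 0, 0], [0, 0, 0], 1],
  [[0, 0, 0], [0, 0, 0], 1],
])

```text
time: 2.78
tool_pos: [492.3, -84.1, 143.0]
tcp_rot: [-179.8, -0.0, 1.0]
ft_force: [-0.1, -0.4, 0.3]
finger_gap: -0.1
```

```bash
python3 -c "
from h import *
plan([((492,-84,130),1.2,1)])
a=eyes.snapshot('scene')[160:280,220:380,::-1];b=eyes.snapshot('top')[170:290,280:440,::-1]
cv2.imwrite('pics/s2.png',cv2.resize(np.hstack([a,b]),None,fx=2.5,fy=2.5,interpolation=2))"
```

```text
[[-0.0003, -0.0001, 0.013], [-0.003, -0.0, -0.004]]
now 2.775 [492.3 -84.1 143. ] [-1.7984e+02 -2.0000e-02  9.7000e-01] [-0.14 -0.37  0.3 ]
```

View pics/s2.png

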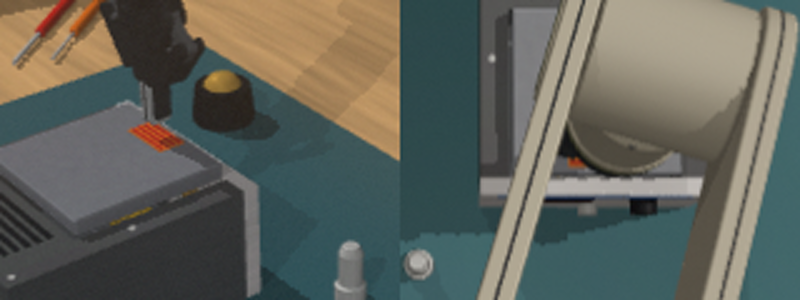

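Emit:
play_rows([
  [[0, 0, 0.004], [0, 0, 0], 1],
  [[0, 0, 0.002], [0, 0, 0], 1],
])

```text
time: 3.12
tool_pos: [492.4, -83.9, 136.7]
tcp_rot: [-179.8, -0.0, 1.0]
ft_force: [-0.7, 0.5, 0.1]
finger_gap: 0.2
```

Emit:
play_rows([
  [[0, 0, 0.0015], [0, 0, 0], 1],
  [[0, 0, 0.0015], [0, 0, 0], 1],
])

```text
time: 3.38
tool_pos: [492.3, -83.7, 133.2]
tcp_rot: [-179.8, -0.0, 1.0]
ft_force: [0.4, 0.7, -0.5]
finger_gap: 0.1
```

Emit:
play_rows([
  [[0, 0, 0.0015], [0, 0, 0], 1],
  [[0, 0, 0.0015], [0, 0, 0], 1],
])

```text
time: 3.62
tool_pos: [492.2, -83.7, 129.9]
tcp_rot: [-179.8, 0.0, 1.0]
ft_force: [0.3, 0.6, -0.2]
finger_gap: 0.1
```

Emit:
play_rows([
  [[0, 0, 0.001], [0, 0, 0], 1],
])

```text
time: 3.75
tool_pos: [492.2, -83.7, 128.8]
tcp_rot: [-179.8, 0.0, 1.0]
ft_force: [0.2, 0.2, -0.8]
finger_gap: 0.1
```

Emit:
play_rows([
  [[0, 0, 0.001], [0, 0, 0], 1],
])

```text
time: 3.88
tool_pos: [492.2, -83.7, 127.8]
tcp_rot: [-179.8, 0.0, 1.0]
ft_force: [0.1, 0.1, -0.1]
finger_gap: -0.0
```

Emit:
play_rows([
  [[0, 0, 0.001], [0, 0, 0], 1],
])

```text
time: 4.0
tool_pos: [492.3, -83.7, 126.7]
tcp_rot: [-179.8, -0.0, 1.0]
ft_force: [0.1, 0.0, -0.1]
finger_gap: 0.3
```

Emit:
play_rows([
  [[0, 0, 0.001], [0, 0, 0], 1],
])

```text
time: 4.12
tool_pos: [492.2, -83.7, 125.9]
tcp_rot: [-179.8, 0.0, 1.0]
ft_force: [-1.8, 0.8, 5.4]
finger_gap: -0.2
```

Emit:
play_rows([
  [[0, 0, 0.0005], [0, 0, 0], 1],
])

```text
time: 4.25
tool_pos: [492.2, -83.7, 125.7]
tcp_rot: [-179.8, 0.0, 1.0]
ft_force: [-2.2, 1.2, 4.4]
finger_gap: 0.2
```

Emit:
play_rows([
  [[0, 0, 0.0005], [0, 0, 0], 1],
])

```text
time: 4.38
tool_pos: [492.2, -83.7, 125.5]
tcp_rot: [-179.8, 0.0, 1.0]
ft_force: [-2.5, 1.1, 5.3]
finger_gap: -0.2
```

Emit:
play_rows([
  [[0, 0, 0.0005], [0, 0, 0], 1],
])

```text
time: 4.5
tool_pos: [492.2, -83.7, 125.1]
tcp_rot: [-179.8, 0.0, 1.0]
ft_force: [-2.9, 1.4, 4.0]
finger_gap: 0.2
```

Emit:
play_rows([
  [[0, 0, 0.0003], [0, 0, 0], 1],
])

```text
time: 4.62
tool_pos: [492.2, -83.7, 124.9]
tcp_rot: [-179.8, 0.0, 1.0]
ft_force: [-2.2, 1.9, 4.4]
finger_gap: -0.4
```

Emit:
play_rows([
  [[0, 0, 0.0005], [0, 0, 0], 1],
  [[0, 0, 0.0005], [0, 0, 0], 1],
  [[0, 0, 0.0005], [0, 0, 0], 1],
  [[0, 0, 0.0005], [0, 0, 0], 1],
  [[0, 0, 0.0005], [0, 0, 0], 1],
  [[0, 0, 0.0005], [0, 0, 0], 1],
])

```text
time: 5.38
tool_pos: [492.0, -83.7, 122.4]
tcp_rot: [-179.8, 0.0, 1.0]
ft_force: [-4.9, 0.7, 7.0]
finger_gap: -0.4
```

Emit:
play_rows([
  [[-0.0002, 0, 0.0003], [0, 0, 0], 1],
])

```text
time: 5.5
tool_pos: [491.9, -83.8, 122.3]
tcp_rot: [-179.8, 0.0, 1.0]
ft_force: [-3.9, 1.0, 6.9]
finger_gap: 0.1
```

Emit:
play_rows([
  [[-0.0001, 0, 0.0002], [0, 0, 0], 1],
])

```text
time: 5.62
tool_pos: [491.9, -83.8, 122.4]
tcp_rot: [-179.8, 0.0, 1.0]
ft_force: [-3.8, 1.0, 6.5]
finger_gap: 0.1
```

Emit:
play_rows([
  [[-0.0001, 0, 0.0004], [0, 0, 0], 1],
])

```text
time: 5.75
tool_pos: [492.0, -83.8, 122.2]
tcp_rot: [-179.8, -0.0, 1.0]
ft_force: [-4.7, 0.3, 7.8]
finger_gap: 0.1
```

Emit:
play_rows([
  [[-0.0001, 0, 0.0004], [0, 0, 0], 1],
])

```text
time: 5.88
tool_pos: [491.9, -83.8, 122.1]
tcp_rot: [-179.9, -0.0, 1.0]
ft_force: [-3.6, 0.9, 7.3]
finger_gap: 0.1
```

Emit:
play_rows([
  [[-0.0001, 0, 0.0005], [0, 0, 0], 1],
])

```text
time: 6.0
tool_pos: [491.9, -83.8, 121.8]
tcp_rot: [-179.8, -0.0, 1.0]
ft_force: [-4.8, 0.2, 7.6]
finger_gap: -0.2
```

Emit:
play_rows([
  [[-0.0001, 0, 0.0005], [0, 0, 0], 1],
])

```text
time: 6.12
tool_pos: [491.9, -83.8, 121.6]
tcp_rot: [-179.9, -0.0, 1.0]
ft_force: [-4.9, 1.4, 7.5]
finger_gap: 0.0
```

Emit:
play_rows([
  [[-0.0002, 0, 0.0005], [0, 0, 0], 1],
  [[-0.0002, 0, 0.0005], [0, 0, 0], 1],
  [[-0.0002, 0, 0.0005], [0, 0, 0], 1],
])

```text
time: 6.5
tool_pos: [491.8, -83.8, 120.9]
tcp_rot: [-179.9, -0.1, 1.0]
ft_force: [-4.2, 0.6, 6.7]
finger_gap: -0.1
```

Emit:
play_rows([
  [[-0.0002, 0, 0.0005], [0, 0, 0], 1],
  [[-0.0002, 0, 0.0005], [0, 0, 0], 1],
])

```text
time: 6.75
tool_pos: [491.8, -83.8, 120.5]
tcp_rot: [-179.9, -0.2, 1.0]
ft_force: [-4.3, 0.8, 7.2]
finger_gap: -0.1
```

Emit:
play_rows([
  [[-0.0002, 0, 0.0005], [0, 0, 0], 1],
  [[-0.0002, 0, 0.0005], [0, 0, 0], 1],
  [[-0.0002, 0, 0.0005], [0, 0, 0], 1],
  [[-0.0002, 0, 0.0005], [0, 0, 0], 1],
  [[-0.0002, 0, 0.0005], [0, 0, 0], 1],
])

```text
time: 7.38
tool_pos: [491.8, -83.8, 119.4]
tcp_rot: [-179.9, -0.3, 1.0]
ft_force: [-3.8, 1.7, 7.4]
finger_gap: -0.4
```

Emit:
play_rows([
  [[-0.0002, 0, 0.0005], [0, 0, 0], 1],
  [[-0.0002, 0, 0.0005], [0, 0, 0], 1],
  [[-0.0002, 0, 0.0005], [0, 0, 0], 1],
  [[-0.0002, 0, 0.0005], [0, 0, 0], 1],
  [[-0.0002, 0, 0.0005], [0, 0, 0], 1],
  [[-0.0002, 0, 0.0005], [0, 0, 0], 1],
])

```text
time: 8.12
tool_pos: [491.7, -83.8, 119.1]
tcp_rot: [-179.9, -0.4, 1.1]
ft_force: [-4.9, 1.0, 8.7]
finger_gap: -0.3
```

Emit:
play_rows([
  [[-0.0002, 0, 0.0006], [0, 0, 0], 1],
])

```text
time: 8.25
tool_pos: [491.7, -83.8, 119.0]
tcp_rot: [-179.9, -0.5, 1.1]
ft_force: [-4.7, 1.2, 8.8]
finger_gap: 0.1
```

Emit:
play_rows([
  [[-0.0002, 0, 0.0006], [0, 0, 0], 1],
])

```text
time: 8.38
tool_pos: [491.7, -83.8, 119.0]
tcp_rot: [-179.9, -0.5, 1.1]
ft_force: [-5.0, 0.9, 9.8]
finger_gap: -0.2
```

Emit:
play_rows([
  [[-0.0002, 0, 0.0007], [0, 0, 0], 1],
])

```text
time: 8.5
tool_pos: [491.7, -83.8, 118.9]
tcp_rot: [-179.9, -0.5, 1.1]
ft_force: [-5.9, 0.9, 9.4]
finger_gap: 0.1
```

Emit:
play_rows([
  [[-0.0002, 0, 0.0008], [0, 0, 0], 1],
])

```text
time: 8.62
tool_pos: [491.8, -83.8, 118.8]
tcp_rot: [-179.9, -0.6, 1.1]
ft_force: [-6.5, 1.9, 11.7]
finger_gap: -0.1
```

Emit:
play_rows([
  [[0, 0, -0.05], [0, 0, 0], 1],
  [[-0.01, 0, -0.06], [0, 0.005, 0], 1],
  [[-0.03, -0.02, -0.05], [0, 0.003, 0], 1],
  [[-0.03, -0.05, 0], [0, 0, 0], 0],
  [[-0.01, -0.055, 0], [0, 0, 0], 0],
  [[0, -0.055, 0], [0, 0, 0], 0],
  [[0, -0.05, 0], [0, 0, 0], 0],
])

```text
time: 9.5
tool_pos: [405.6, 147.8, 282.0]
tcp_rot: [-179.8, -1.4, 0.6]
ft_force: [-0.1, 0.1, -0.4]
finger_gap: 72.6
```

```bash
python3 -c "
from h import *
plan([((441.5,177.5,150),1.2,4),((441.5,177.5,60),1.2,3)])
cv2.imwrite('pics/s3.png',eyes.snapshot('scene')[:,:,::-1])"
```

```text
[[0.0083, -0.0072, 0.0332], [-0.001, -0.006, -0.003]]
[[0.0085, -0.0072, 0.0332], [-0.001, -0.006, -0.003]]
[[0.0087, -0.0072, 0.0331], [-0.001, -0.006, -0.003]]
[[0.0089, -0.0072, 0.0331], [-0.001, -0.006, -0.003]]
[[0.0, -0.0, 0.03], [-0.0, 0.0, 0.0]]
[[0.0, -0.0, 0.03], [-0.0, 0.0, 0.0]]
[[0.0, -0.0, 0.03], [-0.0, 0.0, 0.0]]
now 9.5 [405.6 147.8 282. ] [-179.78   -1.4     0.6 ] [-0.09  0.09 -0.35]
```

View pics/s3.png

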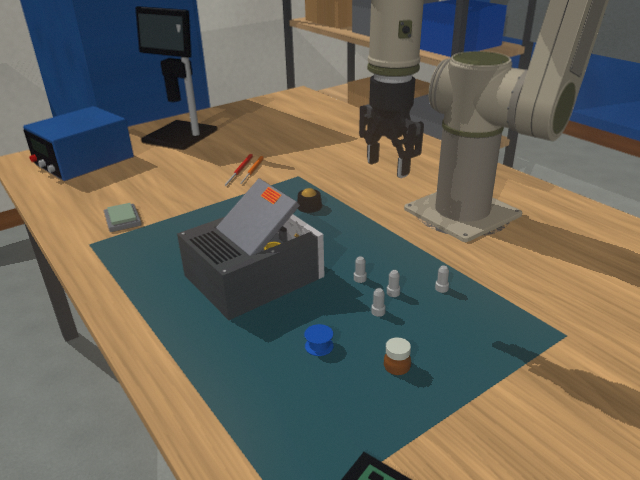

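Emit:
play_rows([
  [[0.0085, -0.0075, 0.033], [-0.001, -0.006, -0.003], 0],
  [[0.0085, -0.0075, 0.033], [-0.001, -0.006, -0.003], 0],
  [[0.009, -0.0075, 0.033], [-0.001, -0.006, -0.003], 0],
  [[0.009, -0.0075, 0.033], [-0.001, -0.006, -0.002], 0],
  [[0, 0, 0.03], [0, 0, 0], 0],
  [[0, 0, 0.01], [0, 0, 0], 0],
  [[0, 0, 0], [0, 0, 0], 0],
])

```text
time: 10.42
tool_pos: [443.6, 189.6, 104.8]
tcp_rot: [-179.7, -0.2, 1.8]
ft_force: [-0.6, 0.1, 0.2]
finger_gap: 85.3
```

```bash
python3 -c "
from h import *
plan([((441.5,177.5,19),1.2,5)])
cv2.imwrite('pics/s4.png',cv2.resize(eyes.snapshot('scene')[170:350,170:470,::-1],None,fx=2.5,fy=2.5,interpolation=2))"
```

```text
[[-0.0006, 0.0025, 0.0171], [-0.001, -0.001, 0.002]]
[[-0.0006, 0.0025, 0.0171], [-0.001, -0.001, 0.002]]
[[-0.0005, 0.0025, 0.0171], [-0.001, -0.001, 0.002]]
[[-0.0005, 0.0024, 0.0172], [-0.001, -0.001, 0.002]]
[[-0.0005, 0.0024, 0.0172], [-0.001, -0.001, 0.002]]
now 10.425 [443.6 189.6 104.8] [-179.7    -0.24    1.81] [-0.56  0.06  0.19]
```

View pics/s4.png

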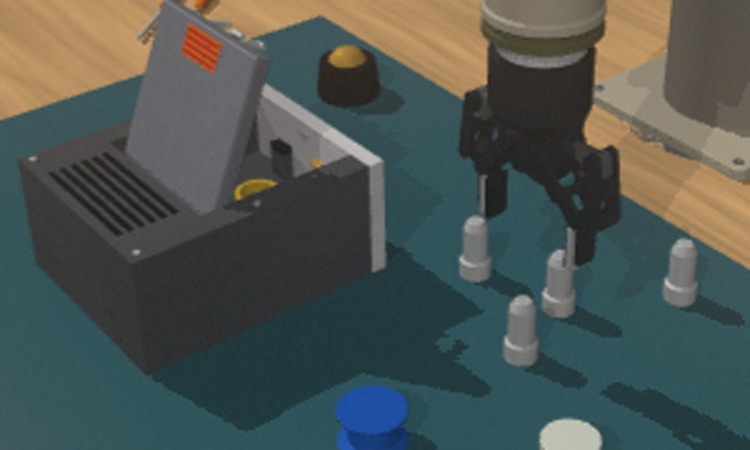

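Emit:
play_rows([
  [[-0.002, 0.011, 0.01], [-0.004, -0.004, 0.01], 0],
  [[0, 0.001, 0.015], [0, 0, 0], 0],
  [[0, 0, 0.017], [0, 0, 0], 0],
  [[0, 0, 0.017], [0, 0, 0], 0],
  [[0, 0, 0.012], [0, 0, 0], 0],
  [[0, 0, 0], [0, 0, 0], 0],
])

```text
time: 11.22
tool_pos: [444.0, 176.9, 31.7]
tcp_rot: [-179.9, -0.3, 1.1]
ft_force: [-0.0, -0.6, 0.3]
finger_gap: 85.3
```

```bash
python3 -c "
from h import *
plan([((441.5,177.5,19),1.2,1)])
cv2.imwrite('pics/s5.png',eyes.snapshot('scene')[:,:,::-1])"
```

```text
[[-0.0025, -0.0006, 0.0127], [-0.002, -0.005, -0.001]]
now 11.225 [444.  176.9  31.7] [-179.87   -0.29    1.14] [-0.05 -0.6   0.28]
```

Emit:
play_rows([
  [[-0.0025, -0.0006, 0.008], [-0.002, -0.005, 0], 0],
  [[0, 0, 0.004], [0, 0, 0], 0],
  [[0, 0, 0], [0, 0, 0], 0],
])

```text
time: 11.65
tool_pos: [442.9, 178.0, 20.8]
tcp_rot: [-179.9, -0.2, 1.2]
ft_force: [-0.5, -0.1, 0.3]
finger_gap: 85.6
```

Emit:
play_rows([
  [[0, 0, 0], [0, 0, 0], 0.7],
  [[0, 0, 0], [0, 0, 0], 1],
  [[0, 0, 0], [0, 0, 0], 1],
  [[0, 0, 0], [0, 0, 0], 1],
], force=30)

```text
time: 12.15
tool_pos: [443.6, 178.3, 21.7]
tcp_rot: [-179.9, -0.2, 1.2]
ft_force: [-0.3, 0.8, 0.4]
finger_gap: 20.4
```

```bash
python3 -c "
from h import *
plan([((441.5,177.5,19),1.2,1)])
cv2.imwrite('pics/s6.png',cv2.resize(eyes.snapshot('scene')[170:350,170:470,::-1],None,fx=2.5,fy=2.5,interpolation=2))"
```

```text
[[-0.0021, 0.0008, 0.0027], [-0.001, -0.004, -0.001]]
now 12.15 [443.6 178.3  21.7] [-179.92   -0.24    1.16] [-0.32  0.75  0.37]
```

View pics/s6.png

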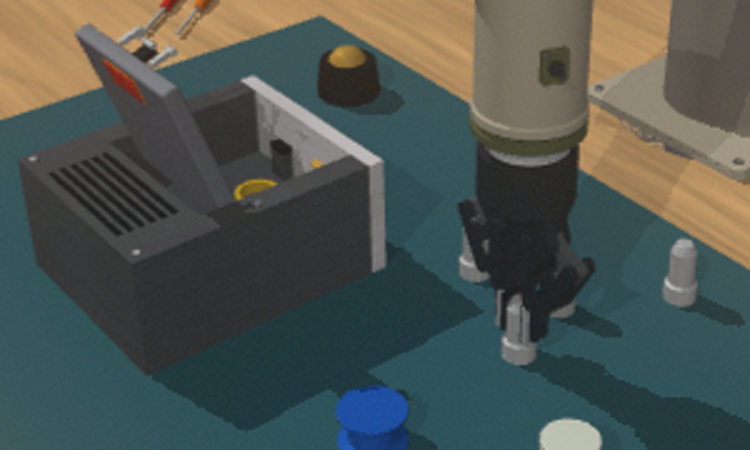

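Emit:
play_rows([
  [[0, 0, -0.01], [0, 0, 0], 1],
  [[0, 0, -0.04], [0, -0.003, 0], 1],
  [[0, 0, -0.05], [0, 0, 0], 1],
  [[0, 0, -0.06], [0, 0, 0], 1],
  [[0, 0, 0], [0, 0, 0], 1],
])

```text
time: 12.82
tool_pos: [442.1, 177.5, 187.9]
tcp_rot: [-180.0, 0.0, 1.2]
ft_force: [0.7, -0.2, -0.3]
finger_gap: 21.0
```

Run:
```python
from h import *
for n in("scene","top"):
    im=eyes.snapshot(n)[:,:,::-1].copy(); cv2.imwrite(f"pics/{n}7.png",im)
    hsv=cv2.cvtColor(im,cv2.COLOR_BGR2HSV).astype(int); H,S,V=hsv[...,0],hsv[...,1],hsv[...,2]
    m=(H>18)&(H<35)&(S>150)&(V>60); m[:, :200]=0
    print(n,[(b[0],b[1]) for b in blobs(m,8,2000) if b[0][1]<300])
a=cv2.imread("pics/scene7.png")[170:300,170:380];b=cv2.imread("pics/top7.png")[130:270,300:420]
a=cv2.resize(a,None,fx=2.4,fy=2.4,interpolation=2);b=cv2.resize(b,(290,338),interpolation=2)
h=max(a.shape[0],b.shape[0]); a=cv2.copyMakeBorder(a,0,h-a.shape[0],0,0,0);b=cv2.copyMakeBorder(b,0,h-b.shape[0],0,0,0)
cv2.imwrite("pics/c7.png",np.hstack([a,b]))
plan([((510,-60,190),1.2,8)])
```

```text
scene [(array([307.7, 192.6]), array([302, 189,  13,   8,  79], dtype=int32)), (array([270.6, 244.6]), array([264, 242,  17,   8,  71], dtype=int32))]
top [(array([355.2, 221.8]), array([347, 214,  17,  17, 101], dtype=int32))]
[[0.0083, 0.0298, -0.001], [0.0, 0.001, -0.0]]
[[0.0083, 0.0298, -0.001], [0.0, 0.001, -0.0]]
[[0.0082, 0.0298, -0.001], [0.0, 0.001, -0.0]]
[[0.0082, 0.0298, -0.001], [0.0, 0.001, -0.0]]
[[0.0082, 0.0298, -0.001], [0.0, 0.001, -0.0]]
[[0.0082, 0.0298, -0.001], [0.0, 0.001, -0.0]]
[[0.0082, 0.0298, -0.001], [0.0, 0.001, -0.0]]
[[0.0082, 0.0298, -0.001], [0.0, 0.001, -0.0]]
now 12.925 [439.1 176.7 182.3] [179.92   0.51   1.15] [-0.37  0.28 -1.49]
```

View pics/c7.png

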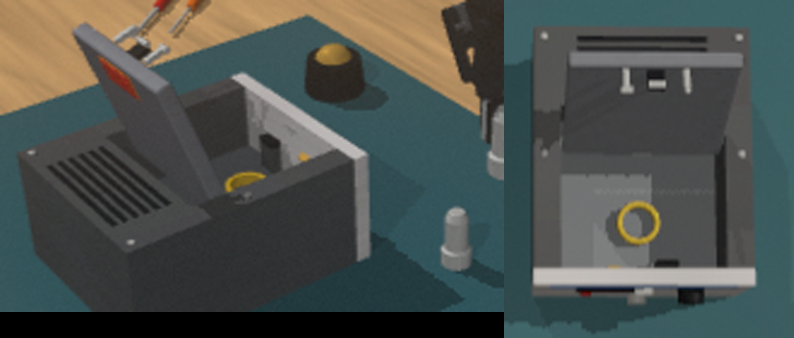

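Run:
```python
from h import *
im=cv2.imread("pics/top7.png"); hsv=cv2.cvtColor(im,cv2.COLOR_BGR2HSV).astype(int); H,S,V=hsv[...,0],hsv[...,1],hsv[...,2]
m=(H>15)&(H<38)&(S>90); b=[b for b in blobs(m,60,300) if abs(b[0][0]-355)<5][0]
(cx,cy),ax,an=cv2.fitEllipse(np.argwhere(b[2])[:,::-1].astype(np.float32)); print("ring",cx,cy,ax,b[0],b[1])
cnt=cv2.findContours(b[2].astype(np.uint8),0,1)[0][0]; print("outer",cv2.fitEllipse(cnt), cv2.minEnclosingCircle(cnt))
for p in((cx,cy),b[0]): print([onz("top",p,z).round(1) for z in(57,53)])
# nozzle before the grasp, top view: brightest tip cap and whole blob
im=cv2.imread("pics/top0.png"); g=cv2.cvtColor(im,cv2.COLOR_BGR2GRAY)[246:266,230:252].astype(int); print(g[2:18,2:20])
print("noz cap",onz("top",(240.2,254.9),56).round(1),"blob",onz("top",(240.1,255.4),35).round(1), proj("top",(441,177.6,56)),proj("top",(441,177.6,16)))
o=eyes.snapshot("scene")[:,:,::-1]; cv2.imwrite("pics/s8.png",o)
s=r.sense();print(s["tool_pos"],s["tcp_rot"],s["time"])
```

```text
ring 355.068359375 221.8072967529297 (15.764023780822754, 16.24781608581543) [355.3 221.8] [346 213  19  19 139]
outer ((355.1315612792969, 221.79393005371094), (17.078290939331055, 17.775169372558594), 56.797176361083984) ((355.131591796875, 221.7894744873047), 9.211555480957031)
[array([521.9, -81.4,  57. ]), array([522.5, -81.8,  53. ])]
[array([522., -82.,  57.]), array([522.6, -82.3,  53. ])]
[[ 92  92  93  93  93  92  92  92  92  92  92  93  93  93  93  92  93  93]
 [ 92  92  92  92  92  96 100 100  95  97  93  92  93  93  93  92  92  92]
 [ 92  92  92  98 121 121 123 133 137 149 140 111  94  93  93  92  93  92]
 [ 92  92  94 104 135 155 160 162 156 161 146 153 127  97  92  93  92  92]
 [ 92  84  94 126 157 172 174 173 172 162 155 155 164 116  91  93  92  92]
 [ 77  73  95 151 170 174 175 176 178 161 158 134 150 155 113  92  92  93]
 [ 68  73  96 161 175 175 176 175 176 157 153 129 130 174 133  95  94  92]
 [ 68  70  95 145 172 177 178 178 173 155 152 131 125 174 139  99  93  93]
 [ 67  68  86 110 151 173 178 173 156 148 146 128 124 175 141 100  93  93]
 [ 68  68  76 104 118 135 141 144 137 136 126 119 135 161 131  95  92  93]
 [ 68  68  71 111 108 104 110 124 122 114 108 118 154 142 107  87  88  92]
 [ 67  68  69  90 109 104  89  98  98  89 109 144 146 119  91  85  86  91]
 [ 68  70  68  71  87 108 126 126 131 139 144 139 114  95  87  86  85  88]
 [ 68  69  69  69  69  85 104 108 118 119 117 105  92  86  84  86  85  86]
 [ 68  68  68  69  69  62  60  65  74  79  81  86  86  85  85  85  85  86]
 [ 86  87  86  87  86  84  79  77  77  84  86  85  86  84  86  86  86  85]]
noz cap [440.8 177.3  56. ] blob [441.5 180.1  35. ] [240.06778904 254.8042353 ] [242.15653143 256.33357194]
[438.25078827 176.45997584 180.74556346] [179.87762094   0.66644345   1.1477989 ] 12.975
```

Run:
```python
from h import *
up=lambda im:cv2.resize(im[170:350,170:470],None,fx=2.5,fy=2.5,interpolation=2)
a=up(cv2.imread("pics/scene0.png")); b=cv2.imread("pics/s6.png")
x0,y0=502,338 # foot patch
t=a[y0:y0+26,x0:x0+37]; res=cv2.matchTemplate(b[y0-12:y0+38,x0-15:x0+52],t,cv2.TM_CCOEFF_NORMED); _,v,_,l=cv2.minMaxLoc(res)
print("shift px(crop)",l[0]-15,l[1]-12,v)
p0=proj("scene",(443,180,8)); print("1mm y->",proj("scene",(443,181,8))-p0,"1mm x->",proj("scene",(444,180,8))-p0)
# scene bias: foot in scene0, pred at TCP of grip
im=cv2.imread("pics/scene0.png"); g=cv2.cvtColor(im,cv2.COLOR_BGR2GRAY); print(g[305:318,366:390])
print("pred foot centre z8, at (443.3,178.2):",proj("scene",(443.3,178.2,8)),"z0",proj("scene",(443.3,178.2,0)),"tip",proj("scene",(443.3,178.2,56)))
print(g[284:294,368:388])
print("s7 pred tip etc", proj("scene",(442.1,177.5,166)))
```

```text
shift px(crop) -2 -1 0.874351441860199
1mm y-> [0.32867547 0.24665378] 1mm x-> [-0.37779632  0.19088882]
[[ 71  70  72  71  72  98 161 115 111 110 111 112 113 110 110 103  99  89
   85  68  68  65  67  73]
 [ 71  71  71  72  73 103 167 152 114 110 112 112 114 111 110 102  96  90
   97  76  67  70  73  73]
 [ 72  71  72  72  73 104 169 174 146 113 113 113 113 110 111 105  99 107
  103  75  67  67  71  74]
 [ 72  72  72  72  75  98 129 166 168 157 142 126 117 115 118 118 115 112
   99  72  65  65  68  72]
 [ 71  71  70  71  76 100 115 115 136 153 150 153 143 121 121 120 116 111
   93  71  63  67  71  73]
 [ 73  71  72  72  73  99 115 114 114 110 116 126 130 123 119 115 103 101
   90  62  66  71  72  70]
 [ 71  72  69  72  77  97 115 113 111 111 114 111 115 113 111 111 105 101
   88  59  52  55  70  73]
 [ 72  70  71  71  75  94 114 113 110 109 111 114 115 111 111 108 105  98
   85  59  49  53  54  70]
 [ 71  72  71  70  72  80 112 114 110 110 112 114 113 112 112 108 102  95
   82  54  49  50  51  53]
 [ 72  71  71  70  73  73  90 124 110 112 111 113 113 111 110 109 101  92
   65  51  5
[... 643 characters left out ...]
2  51  53  51  51  52  51  51  54  54  72  72  72
   82 123]
 [ 69  69  51  54  51  52  54  51  55  60  60  63  62  54  56  73  72  72
   97 161]
 [ 74  73  70  74  69  55  53  58  76 110 128 129 128  80  57  56  72  72
   84 137]
 [ 74  71  74  71  71  70  72  93 150 152 151 150 152 145  89  70  72  73
   83 120]
 [ 72  72  72  73  73  74  90 134 150 151 154 150 152 151 134  71  73  72
   82 116]
 [ 72  71  70  72  72  83 130 150 167 162 147 151 148 142 107  84  73  73
   84 115]
 [ 70  72  73  72  72  93 148 146 144 139 140 135 125 116 107  96  74  74
   89 108]
 [ 72  70  71  72  74 100 147 146 144 136 131 126 122 116 109  95  78  71
   77 101]]
s7 pred tip etc [380.80226649 241.50829824]
```

Run:
```python
from h import *
for X in((522.1,-83.4,57),(521.1,-83.4,57),(522.1,-82.4,57)): print(proj("scene",X))
g=cv2.imread("pics/scene7.png"); h=cv2.cvtColor(g,cv2.COLOR_BGR2HSV); print(h[239:252,260:285,1])
plan([((510,-60,190),1.2,8)])
```

```text
[274.09577789 246.52897208]
[274.47790034 246.38011253]
[274.33587777 246.71790056]
[[  4   8   4   8  12   8  11   8   8  12  12   4   8  12   4  15   4  15
    8   9   5   5  10   5  10]
 [ 12   8  12   4  12   4  11  12   8   8   8   8   8   4   4   8  11   8
    8   8   0   5   5   5   5]
 [ 12   8   8   8   8  12  12   8   8  28  42  53  71 112 105 105  56  46
   37   0  12  15   9   0   5]
 [  8   0   4   4   8  12   0  57 129 161 185 201 201 200 195 202 203 181
  168 103  29   8  12   4   0]
 [  8   4  12  12   4  38  89 166 204 197 196 196 190 185 195 189 191 197
  197 191 153   7   7   7   3]
 [  7  12   4   8  67 170 203 190 191 191 186 186 187 198 193 188 182 183
  166 109   3  10   7  10   3]
 [ 13  11   8  31 143 204 200 195 192 188 191 193 192 186 184 166 108  92
    7   7   7   3   7  13  10]
 [ 14  14  12  82 191 205 187 181 187 188 191 183 178 166  96   3   0   7
    7   3   3  10   3   3   7]
 [ 10  14   8  81 184 199 192 185 180 168 113  99  41   7   7   7  10   7
   10   7   7   7   3   3  10]
 [ 13  14  14  78 183 203 192 171  89  10  10   7   7   7   7   7   7  10
   10   3   7   3   7   3   7]
 [ 17  14  20  46 173 181 139  97  13  13   7   3   6   6  10  10  13  10
    7   7  10   7   7   7   7]
 [ 10  14  10   0  65   7   0   7   7  10   3   7   3   8   5  10   7   7
    7  10  10   7   7   8   4]
 [ 11   4   0   0  19   4   7   4  11  14   4   6   5   5   6  10   7   3
    7   7   4   4   0   5   5]]
[[0.0084, 0.0297, -0.0012], [0.0, 0.001, -0.0]]
[[0.0084, 0.0297, -0.0012], [0.0, 0.001, -0.0]]
[[0.0084, 0.0297, -0.0012], [0.0, 0.001, -0.0]]
[[0.0084, 0.0297, -0.0012], [0.0, 0.001, -0.0]]
[[0.0084, 0.0297, -0.0012], [0.0, 0.001, -0.0]]
[[0.0084, 0.0297, -0.0012], [0.0, 0.001, -0.0]]
[[0.0084, 0.0297, -0.0012], [0.0, 0.001, -0.0]]
[[0.0083, 0.0297, -0.0012], [0.0, 0.001, -0.0]]
now 12.975 [438.3 176.5 180.7] [179.88   0.67   1.15] [-0.2  -0.56 -1.4 ]
```

Emit:
play_rows([
  [[0.0085, 0.032, -0.001], [0, -0.001, 0], 1],
  [[0.0085, 0.032, -0.001], [0, -0.001, 0], 1],
  [[0.0085, 0.032, -0.001], [0, 0, 0], 1],
  [[0.0085, 0.032, -0.001], [0, 0, 0], 1],
  [[0.0085, 0.032, -0.001], [0, 0, 0], 1],
  [[0.0085, 0.032, -0.001], [0, 0, 0], 1],
  [[0.0085, 0.032, -0.001], [0, 0, 0], 1],
  [[0, 0, 0], [0, 0, 0], 1],
])

```text
time: 13.98
tool_pos: [492.9, -52.4, 168.7]
tcp_rot: [180.0, 2.6, 1.3]
ft_force: [-0.3, 0.6, -0.8]
finger_gap: 20.8
```

```bash
python3 -c "
from h import *
plan([((522.1,-83.4,180),1.2,2)])"
```

```text
[[0.014, 0.0158, -0.0063], [0.0, 0.022, 0.001]]
[[0.0141, 0.0158, -0.006], [0.0, 0.022, 0.001]]
now 13.975 [492.9 -52.4 168.7] [179.99   2.57   1.27] [-0.31  0.63 -0.84]
```

Emit:
play_rows([
  [[0.014, 0.0155, -0.006], [0, 0.022, 0], 1],
  [[0.014, 0.0155, -0.006], [0, 0.022, 0], 1],
  [[0, 0, 0], [0, 0, 0], 1],
  [[0, 0, 0], [0, 0, 0], 1],
])

```text
time: 14.48
tool_pos: [522.4, -83.0, 177.7]
tcp_rot: [-179.9, 0.1, 1.3]
ft_force: [0.3, 0.7, -1.7]
finger_gap: 20.7
```

```bash
python3 -c "
from h import *
plan([((522.1,-83.4,150),1.2,2)])"
```

```text
[[-0.0001, 0.0002, 0.0138], [-0.001, 0.001, 0.001]]
[[-0.0001, 0.0002, 0.0138], [-0.001, 0.001, 0.001]]
now 14.475 [522.4 -83.  177.7] [-1.7991e+02  1.3000e-01  1.3300e+00] [ 0.31  0.69 -1.68]
```

Run:
```python
from h import *
im=eyes.snapshot("scene")[:,:,::-1]; s=r.sense(); p=s["tool_pos"]; q=proj("scene",(p[0],p[1],p[2]-21.7+8)); print(p,q)
x,y=map(int,q); g=cv2.cvtColor(im,cv2.COLOR_BGR2GRAY); print(g[y-6:y+10:2,x-14:x+15], x-14,y-6)
cv2.imwrite("pics/s9.png",cv2.resize(im[130:280,180:380],None,fx=3.5,fy=3.5,interpolation=2))
```

```text
[522.51059581 -82.96806953 177.81852064] [270.6664607 203.9022328]
[[ 77  78  79  78  77  77  80  75  78 115 117 114  96 112  96  63  41  40
   40  40  40  46  61  77  76  76  79  76  80]
 [ 76  76  78  77  78  76  78  85 105 116 116 113 101 110 102  95  59  59
   72  94  93  86  79  77  77  80  78  78  79]
 [ 76  78  78  78  78  77  78 109 177 167 135 128 120 114 110 108 104 101
   99  97  85  78  78  77  76  78  78  79  78]
 [ 77  79  77  78  78  78  78  92 120 115 120 122 139 132 126 126 112 108
   98  90  86  83  80  77  76  79  78  80  78]
 [ 76  75  73  74  73  74  72  80 119 117 115 116 119 119 118 117 112 108
  104  92 103 157 171 126  87  79  76  79  78]
 [ 76  73  74  69  69  69  71  80 100 120 117 117 120 117 116 115 113 106
  102  96 120 176 176 178 178 172 145  89  79]
 [ 67  69  69  72  75  71  63  59  55  67  96  99 114 114 115 114 114 115
  114 131 136 162 173 176 175 176 176 171 154]
 [ 60  57  52  50  52  54  54  55  54  55  53  54  54  56  50  56  83 105
  120 130 132 130 130 136 160 156 159 158 159]] 256 197
```

View pics/s9.png

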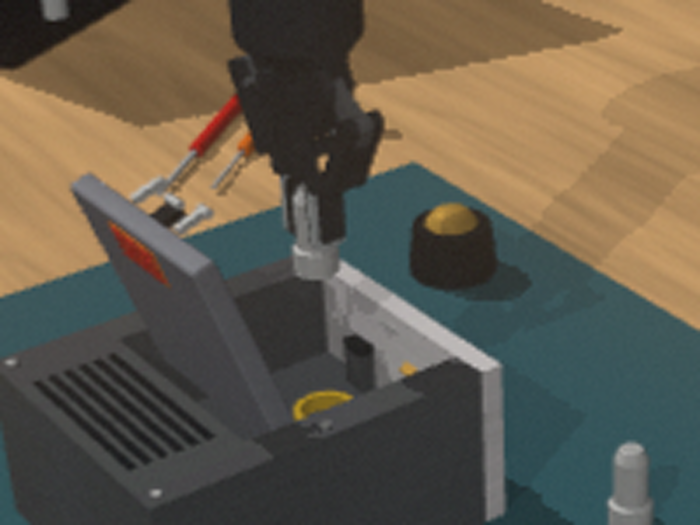

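Emit:
play_rows([
  [[-0.0002, 0.0003, 0.014], [0, 0.001, 0], 1],
  [[0, 0, 0.015], [0, 0, 0], 1],
  [[0, 0, 0.015], [0, 0, 0], 1],
  [[0, 0, 0.015], [0, 0, 0], 1],
  [[0, 0, 0.015], [0, 0, 0], 1],
  [[0, 0, 0.006], [0, 0, 0], 1],
  [[0, 0, 0], [0, 0, 0], 1],
  [[0, 0, 0], [0, 0, 0], 1],
])

```text
time: 15.52
tool_pos: [520.6, -81.7, 90.3]
tcp_rot: [-179.9, 0.2, 1.4]
ft_force: [0.5, -1.3, -1.1]
finger_gap: 20.9
```

```bash
python3 -c "
from h import *
plan([((522.1,-83.4,82),1.2,2)])"
```

```text
[[0.0008, 0.0009, 0.0042], [-0.001, 0.002, 0.002]]
[[0.0008, 0.0009, 0.0042], [-0.001, 0.002, 0.002]]
now 15.525 [520.6 -81.7  90.3] [-179.86    0.22    1.42] [ 0.53 -1.28 -1.08]
```

Emit:
play_rows([
  [[0.0015, 0.0017, 0.003], [-0.002, 0.004, 0.003], 1],
  [[0, 0, 0.003], [0, 0, 0], 1],
  [[0, 0, 0], [0, 0, 0], 1],
  [[0, 0, 0], [0, 0, 0], 1],
])

```text
time: 16.02
tool_pos: [523.4, -83.9, 85.5]
tcp_rot: [180.0, -0.2, 1.2]
ft_force: [0.0, 0.2, -1.3]
finger_gap: 21.0
```

```bash
python3 -c "
from h import *
plan([((522.1,-83.4,80),1.2,1)])"
```

```text
[[-0.0013, -0.0005, 0.0055], [0.0, -0.003, 0.001]]
now 16.025 [523.4 -83.9  85.5] [179.97  -0.18   1.23] [ 0.04  0.23 -1.27]
```

Emit:
play_rows([
  [[-0.001, -0.0004, 0.002], [0, -0.002, 0], 1],
  [[0, 0, 0.002], [0, 0, 0], 1],
  [[0, 0, 0], [0, 0, 0], 1],
])

```text
time: 16.4
tool_pos: [522.3, -83.5, 81.3]
tcp_rot: [180.0, -0.1, 1.2]
ft_force: [-0.2, -0.6, -0.7]
finger_gap: 21.2
```

Emit:
play_rows([
  [[0, 0, 0.001], [0, 0, 0], 1],
])

```text
time: 16.52
tool_pos: [522.3, -83.4, 80.3]
tcp_rot: [180.0, -0.1, 1.2]
ft_force: [-0.3, -1.2, -1.0]
finger_gap: 21.1
```

Emit:
play_rows([
  [[0, 0, 0.001], [0, 0, 0], 1],
])

```text
time: 16.65
tool_pos: [522.4, -83.4, 79.2]
tcp_rot: [180.0, -0.1, 1.2]
ft_force: [-0.2, 0.5, -1.0]
finger_gap: 21.1
```

Emit:
play_rows([
  [[0, 0, 0.0005], [0, 0, 0], 1],
])

```text
time: 16.77
tool_pos: [522.3, -83.4, 78.6]
tcp_rot: [180.0, -0.1, 1.2]
ft_force: [1.4, 0.7, -0.2]
finger_gap: 20.6
```

Emit:
play_rows([
  [[0, 0, 0.0005], [0, 0, 0], 1],
])

```text
time: 16.9
tool_pos: [522.4, -83.4, 78.1]
tcp_rot: [180.0, -0.1, 1.2]
ft_force: [0.0, 1.2, -1.2]
finger_gap: 20.8
```

Passing the collar level without contact so far; continue in small steps.

Emit:
play_rows([
  [[0, 0, 0.0005], [0, 0, 0], 1],
])

```text
time: 17.02
tool_pos: [522.4, -83.4, 77.6]
tcp_rot: [180.0, -0.1, 1.2]
ft_force: [-0.5, 0.1, -1.7]
finger_gap: 20.7
```

Emit:
play_rows([
  [[0, 0, 0.0005], [0, 0, 0], 1],
])

```text
time: 17.15
tool_pos: [522.4, -83.4, 77.1]
tcp_rot: [180.0, -0.1, 1.2]
ft_force: [-0.5, -0.9, -0.3]
finger_gap: 21.0
```

Emit:
play_rows([
  [[0, 0, 0.0005], [0, 0, 0], 1],
])

```text
time: 17.27
tool_pos: [522.4, -83.5, 76.6]
tcp_rot: [180.0, -0.1, 1.2]
ft_force: [-0.6, 0.3, -0.8]
finger_gap: 20.5
```

Emit:
play_rows([
  [[0, 0, 0.0005], [0, 0, 0], 1],
])

```text
time: 17.4
tool_pos: [522.4, -83.5, 76.1]
tcp_rot: [180.0, -0.1, 1.2]
ft_force: [0.3, -0.1, -0.5]
finger_gap: 20.8
```

Emit:
play_rows([
  [[0, 0, 0.001], [0, 0, 0], 1],
  [[0, 0, 0.001], [0, 0, 0], 1],
])

```text
time: 17.65
tool_pos: [522.5, -83.5, 74.0]
tcp_rot: [180.0, -0.1, 1.2]
ft_force: [-0.5, 0.2, -0.3]
finger_gap: 20.8
```

Emit:
play_rows([
  [[0, 0, 0.001], [0, 0, 0], 1],
  [[0, 0, 0.001], [0, 0, 0], 1],
])

```text
time: 17.9
tool_pos: [522.4, -83.5, 71.8]
tcp_rot: [180.0, -0.1, 1.2]
ft_force: [0.3, 0.4, -1.4]
finger_gap: 20.6
```

Emit:
play_rows([
  [[0, 0, 0.0005], [0, 0, 0], 1],
  [[0, 0, 0.0005], [0, 0, 0], 1],
])

```text
time: 18.15
tool_pos: [522.4, -83.5, 70.6]
tcp_rot: [180.0, -0.1, 1.2]
ft_force: [0.3, 0.2, -1.5]
finger_gap: 20.0
```

Emit:
play_rows([
  [[0, 0, 0.0005], [0, 0, 0], 1],
  [[0, 0, 0.0005], [0, 0, 0], 1],
])

```text
time: 18.4
tool_pos: [522.4, -83.5, 69.6]
tcp_rot: [180.0, -0.1, 1.2]
ft_force: [0.7, -0.1, -1.4]
finger_gap: 20.3
```

Emit:
play_rows([
  [[0, 0, 0.0005], [0, 0, 0], 1],
  [[0, 0, 0.0005], [0, 0, 0], 1],
])

```text
time: 18.65
tool_pos: [522.4, -83.5, 68.6]
tcp_rot: [180.0, -0.1, 1.2]
ft_force: [-0.3, 0.3, -1.1]
finger_gap: 21.0
```

Emit:
play_rows([
  [[0, 0, 0.0005], [0, 0, 0], 1],
])

```text
time: 18.77
tool_pos: [522.4, -83.5, 68.0]
tcp_rot: [180.0, -0.1, 1.2]
ft_force: [0.4, -0.4, -0.8]
finger_gap: 20.6
```

Emit:
play_rows([
  [[0, 0, 0.0004], [0, 0, 0], 1],
])

```text
time: 18.9
tool_pos: [522.4, -83.5, 67.6]
tcp_rot: [180.0, -0.1, 1.2]
ft_force: [0.9, 0.6, -0.4]
finger_gap: 20.8
```

Emit:
play_rows([
  [[0, 0, 0.0003], [0, 0, 0], 1],
])

```text
time: 19.02
tool_pos: [522.4, -83.5, 67.2]
tcp_rot: [180.0, -0.1, 1.2]
ft_force: [-0.1, 0.0, -1.2]
finger_gap: 20.8
```

Emit:
play_rows([
  [[0, 0, 0.0003], [0, 0, 0], 1],
])

```text
time: 19.15
tool_pos: [522.4, -83.5, 66.9]
tcp_rot: [180.0, -0.1, 1.2]
ft_force: [-0.3, -1.2, -2.1]
finger_gap: 20.8
```

Emit:
play_rows([
  [[0, 0, 0.0003], [0, 0, 0], 1],
])

```text
time: 19.27
tool_pos: [522.4, -83.5, 66.6]
tcp_rot: [180.0, -0.1, 1.2]
ft_force: [-0.1, 0.8, 2.2]
finger_gap: 20.5
```

Emit:
play_rows([
  [[0, 0, 0.0003], [0, 0, 0], 1],
])

```text
time: 19.4
tool_pos: [522.5, -83.5, 66.7]
tcp_rot: [180.0, -0.1, 1.2]
ft_force: [-2.0, 1.0, 3.8]
finger_gap: 20.6
```

Emit:
play_rows([
  [[0, 0, 0.0003], [0, 0, 0], 1],
])

```text
time: 19.52
tool_pos: [522.6, -83.5, 66.7]
tcp_rot: [180.0, -0.1, 1.2]
ft_force: [-1.9, -0.0, 4.7]
finger_gap: 20.9
```

Emit:
play_rows([
  [[0, 0, 0.0003], [0, 0, 0], 1],
])

```text
time: 19.65
tool_pos: [522.6, -83.5, 66.6]
tcp_rot: [180.0, -0.1, 1.2]
ft_force: [-2.9, 1.6, 5.1]
finger_gap: 20.9
```

Emit:
play_rows([
  [[0, 0, 0], [0, 0, 0], 0.6],
  [[0, 0, 0], [0, 0, 0], 0.45],
  [[0, 0, 0], [0, 0, 0], 0.4],
  [[0, 0, 0], [0, 0, 0], 0.4],
])

```text
time: 20.15
tool_pos: [522.8, -83.6, 66.2]
tcp_rot: [180.0, -0.1, 1.2]
ft_force: [0.0, 1.0, 0.2]
finger_gap: 51.3
```

Emit:
play_rows([
  [[0, 0, -0.01], [0, 0, 0], 0.4],
  [[0, 0, -0.03], [0, 0, 0], 0.4],
  [[0, 0, -0.05], [0, 0, 0], 0.4],
  [[0, 0, -0.06], [0, 0, 0], 0.4],
  [[-0.03, 0, -0.03], [0, 0, 0], 0.4],
  [[-0.05, -0.02, 0], [0, 0, 0], 0.4],
  [[-0.05, -0.03, 0], [0, 0, 0], 0.4],
  [[0, -0.06, 0], [0, 0, 0], 0.4],
])

```text
time: 21.15
tool_pos: [387.1, 22.7, 257.8]
tcp_rot: [179.8, -0.5, 0.8]
ft_force: [1.0, 0.5, 0.7]
finger_gap: 51.0
```

Emit:
play_rows([
  [[0, -0.06, 0], [0, 0, 0], 0.4],
  [[0, -0.06, 0], [0, 0, 0], 0.4],
  [[0, -0.05, 0], [0, 0, 0], 0.4],
  [[0, 0, 0], [0, 0, 0], 0.4],
  [[0, 0, 0], [0, 0, 0], 0.4],
])

```text
time: 21.78
tool_pos: [383.0, 200.6, 262.7]
tcp_rot: [180.0, -1.1, 1.1]
ft_force: [0.1, 0.1, 0.3]
finger_gap: 51.2
```

Run:
```python
from h import *
a=eyes.snapshot("scene")[:,:,::-1];b=eyes.snapshot("top")[:,:,::-1]
cv2.imwrite("pics/scene10.png",a);cv2.imwrite("pics/top10.png",b)
cv2.imwrite("pics/c10.png",np.hstack([cv2.resize(a[150:370,170:430],(473,400),interpolation=2),cv2.resize(b[130:270,300:420],(327,400),interpolation=2)]))
print(r.sense()["tool_pos"],r.sense()["time"])
print("expected tip/foot px top",proj("top",(522,-81.8,101)),proj("top",(522,-81.8,61)))
```

```text
[383.23865067 199.95356781 262.6165296 ] 21.875
expected tip/foot px top [357.04328927 218.76958124] [355.38242069 221.51216367]
```

View pics/c10.png

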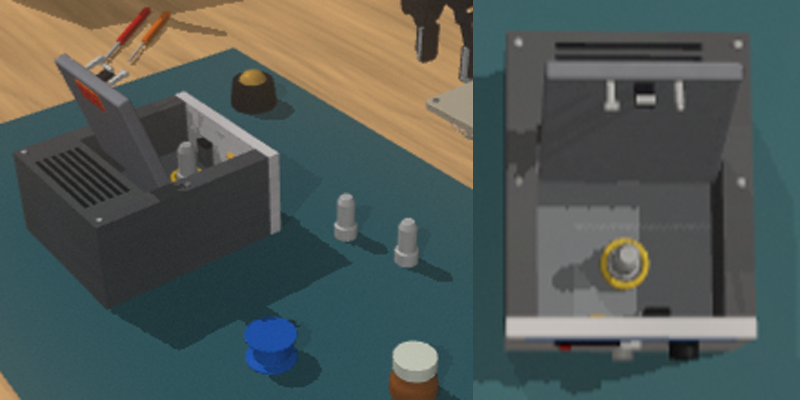

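The nozzle stands upright inside the yellow collar (top crop about (625,262), tip (628,255)). The hatch is open and the bystanders have not moved. Handing in.

```bash
python3 -c "
from bench import r
print(r.hand_in())"
```

```text
the job is handed in; nothing more can be done
None
```

The nozzle is standing upright in the yellow socket with the hatch open, and I handed the job in at about 22 s of the 59 s allowed. No verdict is reported, so the result below rests on my own readings and pictures.

- **Hatch:** I pressed the pad about 7.5 mm, until it stalled on the rubber buffer. The last push read 11.7 N vertically and about 13.5 N in all, counting sideways drag on the pad. I then pulled the fingers away at once and the hatch rose by itself, without being touched.
- **Nozzle:** I took the look-alike farthest from the base. Closing the fingers slid it about 2 mm, and I allowed for that when lining it up with the socket. It went into the collar without catching and reached the floor at the expected height with about 5 N. I then let go and moved the arm clear.
- **Last checks:** The final pictures from both cameras show:
  - the nozzle upright and centred in the collar;
  - the hatch leaning open;
  - the jar, spool and tip cleaner apparently where they were, judged by eye.
- **Disagreements:** The two cameras differed by up to 6 mm across the station, so I set the socket position relative to the nozzle's own measured position. I judged the hatch angle from the pictures only, because there is no reading for it.

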